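# Weigh a fastener case on the garage bench scale

## Task

Slide the orange fastener case off its wooden shelf onto the scale's small steel pan, keeping it flat, and centre it squarely so that no edge hangs over the pan. Let go of it, and then press the green button right down and release it so the scale records the weight. Do not shift the blue case.

Things in the scene. Friction and masses are not known exactly. Their poses are not given: they have to be found in the camera images.
- case: The orange fastener case, a closed flat rectangular box 120 (its x) x 92 (its y) x 40 mm high; 0.4 to 0.85 kg, too wide to grasp, slides when pushed. It starts on the wooden shelf left or right of the pan, turned by at most 0.35 rad from the pan's axes. Origin: centre of its underside; z up.
- blue_case: A blue case of the same shape and size, on the other wooden shelf; to be left where it is. Origin: centre of its underside; z up.
- pan (a point): Centre of the top of the scale's fixed steel pan, 144 (x) x 116 mm (y), no rim, its top 60 mm above the table. z up, x points away from the robot towards the green button, y runs along the station to the left. Front (-x) and back (+x) of the pan are open; behind it stand only the button and a small display, all lower than the pan's top.
- station: The fixed unit of scale, shelves, display and button; its place and yaw vary. Origin: on the table under the pan's centre, axes as the pan's. On both y sides of the pan, after a 6 mm gap, is a wooden shelf level with the pan, 180 (x) x 215 mm (y), centred on it in x. Display: around x = +130, y = -85 mm, under 50 mm high.
- record_top (a point): Centre of the top of the green round push button, 28 mm in diameter, facing up, 130 mm behind (+x of) the pan's centre, lower than the pan's top. Press straight down.
- record (a joint): Travel of the green button: 0 up, 0.006 m fully down; springs back; fully down takes about 5 N.
- corner0 (a point): Corner of the orange case's underside at (+60, +46, 0) mm in its frame
- corner1 (a point): Corner of the orange case's underside at (-60, +46, 0) mm in its frame
- corner2 (a point): Corner of the orange case's underside at (-60, -46, 0) mm in its frame
- corner3 (a point): Corner of the orange case's underside at (+60, -46, 0) mm in its frame
Things that resemble listed ones, but are neither listed nor needed, are in the scene too. There is more than one size of the case; the one meant has the size given above.

How it is judged:
On the way, in this order (a step that is already met when the one before it is completed fails the run):
1. the orange case lies flat and still on the pan, all four corners within the pan's edges, not touched by the robot (x of corner0 in the frame of pan between -0.072 and 0.072 m and y of corner0 in the frame of pan between -0.058 and 0.058 m and z of corner0 in the frame of pan between -0.004 and 0.004 m and x of corner1 in the frame of pan between -0.072 and 0.072 m and y of corner1 in the frame of pan between -0.058 and 0.058 m and z of corner1 in the frame of pan between -0.004 and 0.004 m and x of corner2 in the frame of pan between -0.072 and 0.072 m and y of corner2 in the frame of pan between -0.058 and 0.058 m and z of corner2 in the frame of pan between -0.004 and 0.004 m and x of corner3 in the frame of pan between -0.072 and 0.072 m and y of corner3 in the frame of pan between -0.058 and 0.058 m and z of corner3 in the frame of pan between -0.004 and 0.004 m and linear speed of case below 0.01 m/s and contact force between each of the fingers, the arm and case below 0.1 N), for 0.3 s.
2. the green button is pressed down at least 4 mm while the case stays so, untouched (x of corner0 in the frame of pan between -0.072 and 0.072 m and y of corner0 in the frame of pan between -0.058 and 0.058 m and z of corner0 in the frame of pan between -0.004 and 0.004 m and x of corner1 in the frame of pan between -0.072 and 0.072 m and y of corner1 in the frame of pan between -0.058 and 0.058 m and z of corner1 in the frame of pan between -0.004 and 0.004 m and x of corner2 in the frame of pan between -0.072 and 0.072 m and y of corner2 in the frame of pan between -0.058 and 0.058 m and z of corner2 in the frame of pan between -0.004 and 0.004 m and x of corner3 in the frame of pan between -0.072 and 0.072 m and y of corner3 in the frame of pan between -0.058 and 0.058 m and z of corner3 in the frame of pan between -0.004 and 0.004 m and contact force between each of the fingers, the arm and case below 0.1 N and value of joint record above 0.004 m), for 0.05 s.
At the end, for the whole second after the job is handed in: The orange case lies flat (within 4 mm) and still on the pan, all four underside corners inside the pan outline (12 mm to spare each side when centred and square); the green button is up again (under 1.5 mm); the blue case is within 15 mm of its start (x of corner0 in the frame of pan between -0.072 and 0.072 m and y of corner0 in the frame of pan between -0.058 and 0.058 m and z of corner0 in the frame of pan between -0.004 and 0.004 m and x of corner1 in the frame of pan between -0.072 and 0.072 m and y of corner1 in the frame of pan between -0.058 and 0.058 m and z of corner1 in the frame of pan between -0.004 and 0.004 m and x of corner2 in the frame of pan between -0.072 and 0.072 m and y of corner2 in the frame of pan between -0.058 and 0.058 m and z of corner2 in the frame of pan between -0.004 and 0.004 m and x of corner3 in the frame of pan between -0.072 and 0.072 m and y of corner3 in the frame of pan between -0.058 and 0.058 m and z of corner3 in the frame of pan between -0.004 and 0.004 m and linear speed of case below 0.01 m/s and value of joint record below 0.0015 m and distance of blue_case from where it was at the start of the episode below 0.015 m); the robot touches nothing.
It fails at once if the orange case is tipped by more than 0.3 rad (angle between case's own z axis and vertical above 0.3 rad).
It fails at once if the blue case is shifted by more than 15 mm (distance of blue_case from where it was at the start of the episode above 0.015 m).
It also fails if it takes over 67 s, if anything falls off the work surface, if the arm or the gripper's body presses on something with over 40 N, if the wrist force passes 120 N, or if a joint passes its speed limit or range.

## Robot

A 6-joint arm with a two-finger parallel gripper is mounted at the origin on the work surface. World frame = base frame: x ahead of the robot, y to its left, z up, the work surface at z = 0. Lengths are in m, angles in rad, forces in N, time in s.
With the tool pointing down it reaches from about 0.35 to 0.925 m from the base axis. Payload 6.4 kg.
Tool frame: the origin (TCP) lies where the fingers leave the gripper's body, on its centre line; the fingertips stand 97 mm ahead of it and the grasp point (between the pads) lies 78 mm ahead of it (arm.grip_depth is the distance from the TCP to the grasp point, in m); z points along the fingers, y is the line along which they close (so a half turn about z gives the same grasp; the last joint's range is limited). The gripper opens to 94 mm and grips with 3 to 60 N. Pads are 16 mm wide; open, the fingers measure 119 mm over their backs; the gripper's body (75 mm by 177 mm) begins 78 mm behind the grasp point.
Start: joints at [1.087, 0.245, 1.558, -0, 1.339, -0.174], TCP at [0.198, 0.619, 0.303] pointing down, gripper open.
Joint ranges: [-3.13, 3.13], [-1.02, 2.26], [0.13, 2.54], [-0.95, 4.09], [0.21, 2.88], [-2.74, 2.74]. Speed limits (rad/s): [2.57, 2.57, 3.14, 3.14, 3.14, 3.14].

## Interface

Orientations are given as [roll, pitch, yaw] about the fixed x, y, z axes, in that order (R = Rz(yaw) Ry(pitch) Rx(roll)).
In Python, from cell import arm gives the robot as it stands. The module is installed in compiled form; this text tells all that it offers.
- The arm moves only by the shell command python3 -m jog 'ROWS' [FORCE]. ROWS is text: rows parted by semicolons, each of 5 numbers parted by spaces: the gripper command: -1 is fully open, 1 is shut, values between are in proportion, then the shift along the tool's x, y, z in mm, then the turn about the tool's z in degrees. A call has 1 to 8 rows; each row shifts and turns the commanded pose from where the row before left it, along the tool's axes as they then stand; what a row does not reach is not made up. A row lasts 1/12 s, in which the tool goes at most 41.7 mm and 7.16 degrees, less where a joint would pass 70% of its speed; a pose out of reach is approached as far as the arm can. A call is refused whole if a number of a shift passes 41.7 or a number of a turn 7.16, either way. A call with a gripper value outside its range is refused whole. The fingers move at their own pace and stop on an object; FORCE is the grip in N (left out, the last holds). Time passes only in rows, so rows that do not move let the fingers close. It gives the time, the measured TCP pose, the force, the opening and the grip force at its end, in the units of the state.
- arm.observe(): the state, without advancing time (a new reading comes with each control period).
- arm.capture(name): name is "scene" or "top" or "wrist"; returns the picture (400x640x3 uint8, red, green, blue); there is no depth.
- arm.calibration(name): a dict with "fov_y" (degrees; the focal length in pixels is half the picture's height over the tangent of half this angle, whatever the lens; pixels are square), "cx", "cy" (the principal point, pixels), "rvec" (rotation vector, rad) and "tvec" (3), from world to camera coordinates, as OpenCV has them. Camera axes: x right, y down, z forward; pixel columns grow to the right and rows downward; lengths in m; the calibration is good to about 2 mm. A picture is of the moment at which its call begins: read the wrist's pose just before it. calibration takes no time and is no camera call; for the wrist camera it gives the pose at the moment of the call.
- arm.job_done(): hands the job in; it is judged then, once.
The state is a dict: "time": time; "joints": joint angles; "joint_vel": joint speeds; "effort": joint torques, N m; "tcp_pos": TCP position; "tool_rot": TCP orientation; "force": force on the tool from outside, world axes, zero at the start; "torque": the same for the moment, N m; "width": opening from 0.0 (shut) to 1.0 (fully open); "grasp_force": force on a finger pad.
Only numpy, scipy, OpenCV 4.12 (cv2) and the standard library are available. Lean on these libraries where they do the work, as an engineer would, in place of code of your own. Each camera call takes 0.05 s, during which the arm holds its last target. There are 200 camera calls.

## Working session

There is one attempt and no reset: what is moved stays moved. The work goes in short steps, Python scripts to look and compute and a shell command to move; the robot and the scene stay as the last step left them, time stands still between calls to the robot, and variables do not carry over. Pictures are saved under pics/ and viewed, at most 10 in all, crops included, and the job is handed in when it is done.

```bash
mkdir -p pics; python3 - <<'E'
from cell import arm
import cv2
s=arm.observe();print(s['time'],s['tcp_pos'],s['tool_rot'],s['width'])
for n in ("top","scene"):
    cv2.imwrite(f"pics/{n}0.png",arm.capture(n)[:,:,::-1]); print(arm.calibration(n))
E
```

```text
0.0 [0.19797346 0.61868565 0.30158763] [-3.13976159e+00 -3.07250540e-04  2.83178754e+00] 1.0000990094137285
{'fov_y': 57.638700418666595, 'cx': 328.20188252297004, 'cy': 194.86749994081933, 'rvec': array([ 2.17405842, -2.22838603,  0.01614608]), 'tvec': array([0.04477381, 0.48182622, 0.79891996])}
{'fov_y': 48.46920365211839, 'cx': 321.4623273001516, 'cy': 196.5488884728582, 'rvec': array([ 1.46986034,  2.05236752, -0.89467049]), 'tvec': array([ 0.13440301, -0.29089198,  1.45572019])}
```

View pics/top0.png

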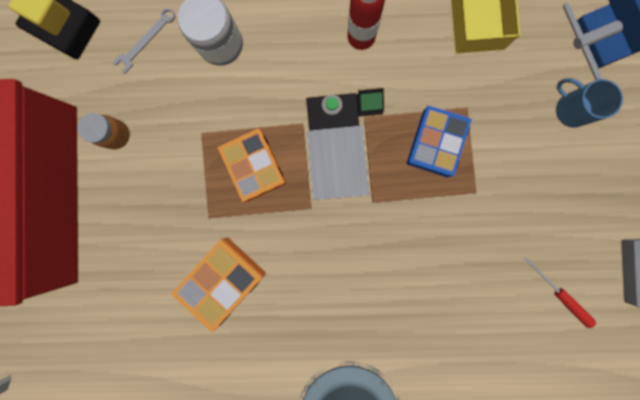

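View pics/scene0.png

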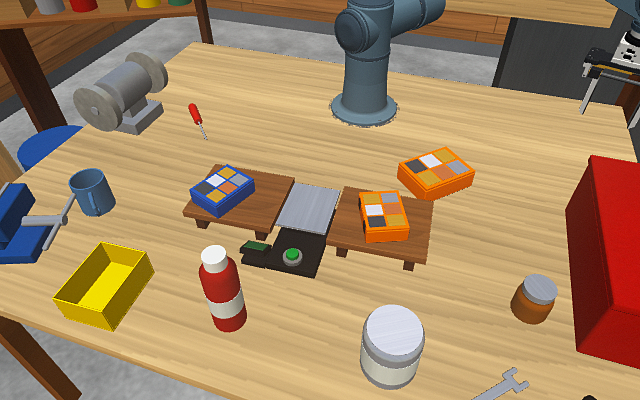

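```bash
cat > h.py <<'E'
import numpy as np,cv2
from cell import arm
def K(c):
    f=200/np.tan(np.radians(c['fov_y']/2)); return np.array([[f,0,c['cx']],[0,f,c['cy']],[0,0,1]])
def unproj(c,px,z):
    R=cv2.Rodrigues(c['rvec'])[0]; o=-R.T@c['tvec']
    px=np.atleast_2d(np.array(px,float)); d=(R.T@np.linalg.inv(K(c))@np.c_[px,np.ones(len(px))].T).T
    return o+d*((z-o[2])/d[:,2])[:,None]
def proj(c,P): return cv2.projectPoints(np.array(P,float),c['rvec'],c['tvec'],K(c),None)[0][:,0]
E
python3 - <<'E'
import cv2
a=cv2.imread("pics/top0.png")[85:225,195:395]
cv2.imwrite("pics/top0c.png",cv2.resize(a,None,fx=4,fy=4,interpolation=cv2.INTER_CUBIC))
E
```

```text
(no output)
```

View pics/top0c.png

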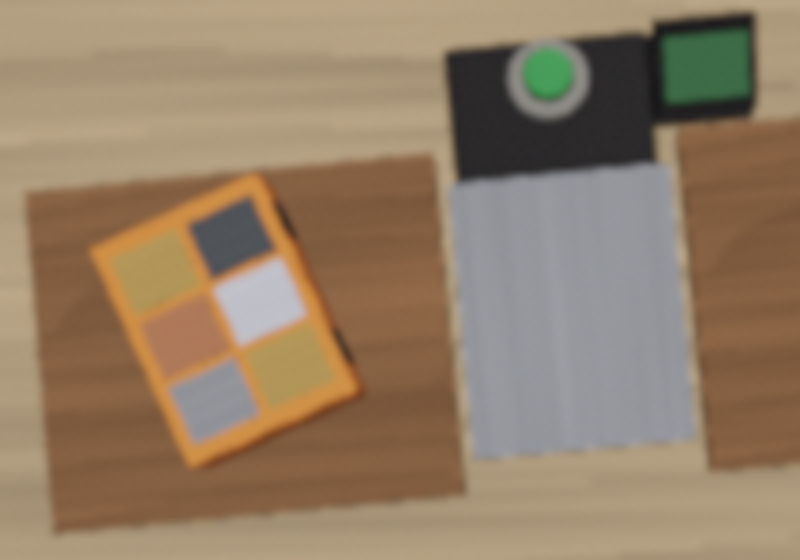

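```bash
cat >> h.py <<'E'
def fit(P,lx,ly):
    # P order: (+x+y),(+x-y),(-x-y),(-x+y) ; returns centre, yaw, sizes
    P=P[:,:2]; c=P.mean(0); a=(P[0]+P[1]-P[2]-P[3]); b=(P[0]+P[3]-P[1]-P[2])
    y=np.arctan2(a[1]*lx+ -b[0]*ly,a[0]*lx+b[1]*ly)
    return c,y,np.linalg.norm(a)/2,np.linalg.norm(b)/2
E
python3 - <<'E'
from h import *
c=arm.calibration("top")
f=lambda L:(np.array(L,float)+.5)/4-.5+[195,85]
pan=fit(unproj(c,f([(453,183),(668,163),(696,440),(473,460)]),.06),.144,.116)
sh=fit(unproj(c,f([(27,192),(433,155),(466,493),(55,532)]),.06),.18,.215)
cs=fit(unproj(c,f([(90,248),(258,173),(362,390),(192,467)]),.10),.12,.092)
print(pan,sh,cs,unproj(c,f([(549,73)]),.045),sep='\n')
for o in(pan,sh):
  R=np.array([[np.cos(o[1]),np.sin(o[1])],[-np.sin(o[1]),np.cos(o[1])]]); print(R@(cs[0]-pan[0]),R@(sh[0]-pan[0]),R@(unproj(c,f([(549,73)]),.045)[0,:2]-pan[0]),cs[1]-o[1])
E
```

```text
(array([0.54817753, 0.01082032]), np.float64(0.0626435439335788), np.float64(0.14461935415219684), np.float64(0.11402061827207928))
(array([0.53627698, 0.18138678]), np.float64(0.06850091643937904), np.float64(0.1774559387397411), np.float64(0.21372911569183264))
(array([0.54397121, 0.18238388]), np.float64(0.4126921434519462), np.float64(0.11941143049420602), np.float64(0.09127935290743551))
[[0.6771281  0.01979831 0.045     ]]
[0.00654226 0.17149038] [-0.0011993  0.1709769] [0.12925969 0.00088775] 0.3500485995183674
[0.00754662 0.17144912] [-0.00019781  0.170981  ] [0.12926267 0.00013061] 0.34419122701256716
```

The top view shows the orange case on the left shelf with top corners at crop (90,248), (258,173), (362,390) and (192,467). The pan and shelf sizes measured from it match the given ones. I'll turn the tool to match the case first.

```bash
python3 -m jog '-0.2 0 0 0 7;-0.2 0 0 0 7;-0.2 0 0 0 7;-0.2 0 0 0 7;-0.2 0 0 0 7;-0.2 0 0 0 7;-0.2 0 0 0 6.6;-0.2 0 0 0 0'
python3 - <<'E'
from h import *
s=arm.observe();y=s['tool_rot'][2];d=np.array([.5143,.2502,.2])-s['tcp_pos']
print(s['tcp_pos'],s['tool_rot'],s['width'],d@[np.cos(y),np.sin(y),0],d@[np.sin(y),-np.cos(y),0],-d[2],s['force'])
E
```

```text
time: 0.77
tcp_pos: [0.1981, 0.6189, 0.3021]
tool_rot: [-3.141, 0.001, 1.982]
force: [0.2, -0.2, 0.5]
width: 0.598
grasp_force: 0.0
[0.19808516 0.61886358 0.30208325] [-3.14079239e+00  5.92401807e-04  1.98168917e+00] 0.5984972550959011 -0.4642827736909838 0.14263999220404097 0.10208325346632657 [ 0.23439903 -0.23642899  0.48805799]
```

```bash
python3 - <<'E'
from h import *
c=arm.calibration("top");R=cv2.Rodrigues(c['rvec'])[0];print(-R.T@c['tvec'])
b=unproj(c,[(78,108),(78,283)],0.0);print(b)
for z in(.1,.15,.2,.25,.3):print(z,unproj(c,[(20,82),(20,303)],z),proj(arm.calibration("scene"),[unproj(c,[(20,303)],z)[0]]))
E
```

```text
[0.46062071 0.02292078 0.81224227]
[[0.69434846 0.5961008  0.        ]
 [0.29940836 0.59831841 0.        ]]
0.1 [[0.72119926 0.64221511 0.1       ]
 [0.28267271 0.64273663 0.1       ]] [[599.77148437 179.08971535]]
0.15 [[0.70290643 0.59874014 0.15      ]
 [0.29516481 0.59922504 0.15      ]] [[588.64496814 161.78629737]]
0.2 [[0.6846136  0.55526516 0.2       ]
 [0.30765691 0.55571345 0.2       ]] [[576.77919512 143.33322313]]
0.25 [[0.66632077 0.51179018 0.25      ]
 [0.320149   0.51220186 0.25      ]] [[564.09795826 123.6119791 ]]
0.3 [[0.64802794 0.4683152  0.3       ]
 [0.3326411  0.46869027 0.3       ]] [[550.51420324 102.48718263]]
```

```bash
python3 -m jog '-0.2 -38 12 0 0;-0.2 -38 12 0 0;-0.2 -38 12 0 0;-0.2 -38 12 0 0;-0.2 -38 12 0 0;-0.2 -38 12 0 0;-0.2 -38 12 0 0;-0.2 -38 12 0 0' && python3 -m jog '-0.2 -38 12 0 0;-0.2 -38 12 0 0;-0.2 -38 12 0 0;-0.2 -38 12 0 0;-0.2 0 0 0 0;-0.2 0 0 0 0'
python3 - <<'E'
from h import *
s=arm.observe();y=s['tool_rot'][2];d=np.array([.5143,.2502,.168])-s['tcp_pos']
print(y,d@[np.cos(y),np.sin(y),0],d@[np.sin(y),-np.cos(y),0],-d[2],s['force'])
cv2.imwrite("pics/top1.png",cv2.resize(arm.capture("top")[60:260,150:400,::-1],None,fx=3,fy=3,interpolation=cv2.INTER_CUBIC))
E
```

```text
time: 1.43
tcp_pos: [0.4088, 0.3774, 0.3026]
tool_rot: [-3.142, 0.0, 1.987]
force: [-0.1, 0.4, -0.3]
width: 0.601
grasp_force: 0.0
time: 1.93
tcp_pos: [0.5138, 0.2577, 0.3023]
tool_rot: [-3.141, -0.0, 1.982]
force: [-0.5, 0.4, 0.4]
width: 0.597
grasp_force: 0.0
1.9824787179092662 -0.0070773625145573015 -0.0025603512941885964 0.13429012775000373 [-0.47141906  0.41542495  0.43252523]
```

View pics/top1.png

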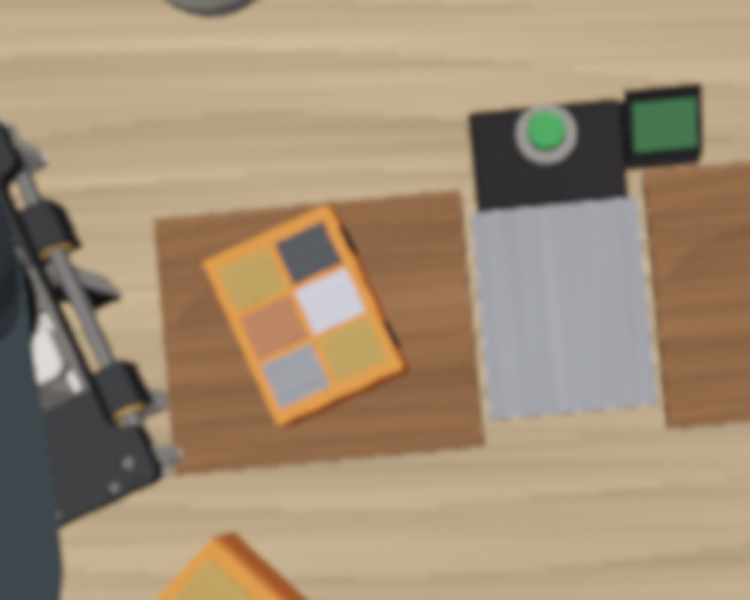

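The image shows the fingers parallel to the case's left face and clear of it, with everything else unchanged. Descending.

```bash
python3 -m jog '-0.2 -2 -1 30 0;-0.2 0 -1 30 0;-0.2 0 0 30 0;-0.2 0 0 25 0;-0.2 0 0 19 0;-0.2 0 0 0 0'; python3 -m jog '-0.2 -5 0 0 0;-0.2 -5 0 0 0;-0.2 0 0 0 0;-0.2 0 0 0 0'; python3 - <<'E'
from h import *
cv2.imwrite("pics/top2.png",cv2.resize(arm.capture("top")[85:235,150:400,::-1],None,fx=3,fy=3,interpolation=cv2.INTER_CUBIC))
cv2.imwrite("pics/w2.png",arm.capture("wrist")[:,:,::-1])
E
```

```text
time: 2.48
tcp_pos: [0.5081, 0.2572, 0.164]
tool_rot: [-3.133, -0.002, 1.987]
force: [-0.6, 0.5, -0.1]
width: 0.601
grasp_force: 0.0
time: 2.82
tcp_pos: [0.517, 0.2475, 0.1705]
tool_rot: [3.138, 0.0, 1.983]
force: [-0.4, 0.4, 0.1]
width: 0.598
grasp_force: 0.0
```

View pics/top2.png

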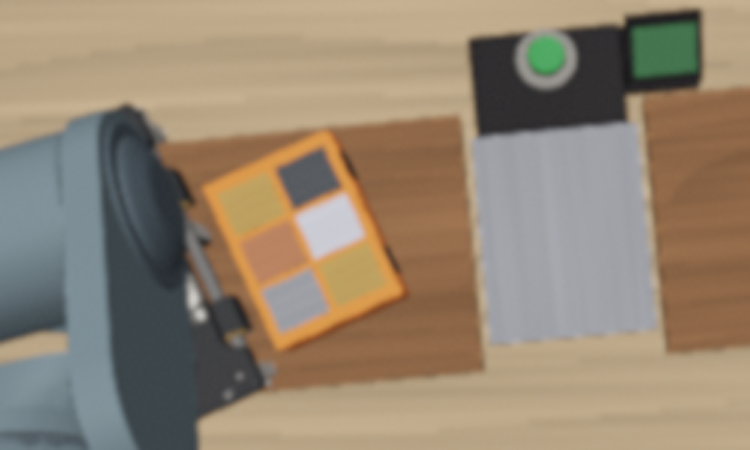

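The fingers are just left of the case and parallel to it, with a gap of about 16 mm. I'll close the gap, then push while turning. The turn comes early, so the push stays normal to the face.

```bash
python3 -m jog '-0.2 -6 0 0 0;-0.2 -5 0 0 0;-0.2 -3 0 0 0;-0.2 -2 0 0 0;-0.2 0 0 0 0;-0.2 0 0 0 0';python3 -m jog '-0.2 -3 0 0 1;-0.2 -5 0 0 1.5;-0.2 -6 0 0 2;-0.2 -6 0 0 2;-0.2 -6 0 0 2;-0.2 -4 0 0 1.5;-0.2 0 0 0 0;-0.2 0 0 0 0'; python3 - <<'E'
from h import *
s=arm.observe();print(s['tcp_pos'],s['tool_rot'])
cv2.imwrite("pics/top3.png",cv2.resize(arm.capture("top")[85:235,195:395,::-1],None,fx=4,fy=4,interpolation=cv2.INTER_CUBIC))
E
```

```text
time: 3.42
tcp_pos: [0.5226, 0.2326, 0.1688]
tool_rot: [3.141, 0.0, 1.983]
force: [-0.9, 1.1, 1.2]
width: 0.597
grasp_force: 0.5
time: 4.08
tcp_pos: [0.5324, 0.2036, 0.1684]
tool_rot: [-3.141, 0.001, 1.808]
force: [0.7, 0.5, -0.1]
width: 0.598
grasp_force: 0.0
[0.53242002 0.20360631 0.16841041] [-3.14060902e+00  1.02338665e-03  1.80828758e+00]
```

View pics/top3.png

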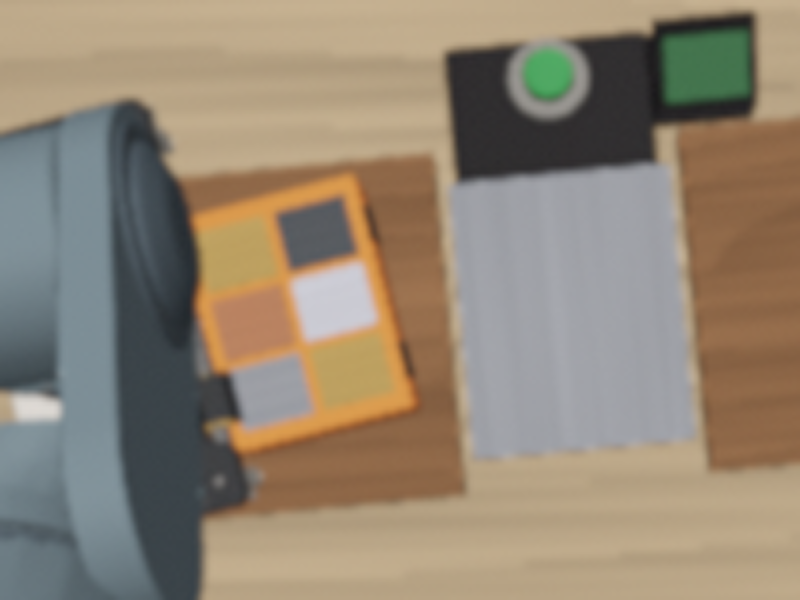

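The case has turned to about 11° from the pan, with its right edge running from (355,177) to (417,408), and it stays flush against the fingers. Continuing.

```bash
python3 -m jog '-0.2 -3 0 0 0.7;-0.2 -5 0 0 2;-0.2 -6 0 0 2;-0.2 -6 0 0 2;-0.2 -6 0 0 2;-0.2 -6 0 0 1;-0.2 -6 0 0 0;-0.2 -6 0 0 0';python3 -m jog '-0.2 -6 0 0 0;-0.2 -6 0 0 0;-0.2 -6 0 0 0;-0.2 -6 0 0 0;-0.2 -5 0 0 0;-0.2 -3 0 0 0;-0.2 0 0 0 0;-0.2 0 0 0 0'; python3 - <<'E'
from h import *
s=arm.observe();print(s['tcp_pos'],s['tool_rot'])
cv2.imwrite("pics/top4.png",cv2.resize(arm.capture("top")[85:235,220:420,::-1],None,fx=4,fy=4,interpolation=cv2.INTER_CUBIC))
E
```

```text
time: 4.8
tcp_pos: [0.5383, 0.1603, 0.1685]
tool_rot: [-3.141, -0.0, 1.64]
force: [-0.1, 2.0, -2.6]
width: 0.6
grasp_force: 1.1
time: 5.47
tcp_pos: [0.541, 0.1286, 0.169]
tool_rot: [3.141, 0.001, 1.64]
force: [-0.3, -0.5, 1.0]
width: 0.603
grasp_force: 0.0
[0.54097528 0.12856626 0.16899266] [3.14091613e+00 8.10657841e-04 1.63956735e+00]
```

View pics/top4.png

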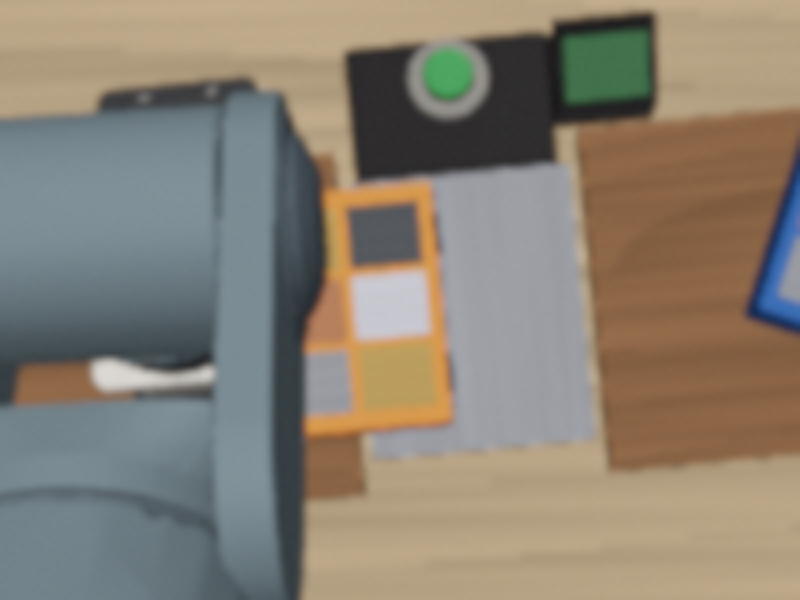

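```bash
cat >> h.py <<'E'
PC=np.array([.5482,.0108]);PY=.067
def pan(p):
    c,s=np.cos(PY),np.sin(PY); return (np.atleast_2d(p)[:,:2]-PC)@np.array([[c,-s],[s,c]])*1000
E
python3 - <<'E'
from h import *
c=arm.calibration("top")
f=lambda L:(np.array(L,float)+.5)/4-.5+[220,85]
p=pan(unproj(c,f([(430,182),(452,420)]),.10));print(p,np.hypot(*(p[0]-p[1])),np.arctan2(-(p[0]-p[1])[1],(p[0]-p[1])[0]))
q=pan(unproj(c,f([(353,182),(568,163),(596,440),(373,460)]),.06));print(q)
print(pan(arm.observe()['tcp_pos'][:2]))
E
```

```text
[[ 60.81635082  15.87850218]
 [-56.98186321  15.8474629 ]] 117.79821812337578 -0.0002634953942302774
[[ 72.86349306  55.66662492]
 [ 72.23215007 -56.5493435 ]
 [-72.46161405 -57.42757159]
 [-72.19719546  58.35037395]]
[[  0.68128587 118.19002028]]
```

The case's right corners at (430,182) and (452,420) show it square to the pan, with x about +2 mm and 62 mm still to go. Next is the final push.

```bash
python3 -m jog '-0.2 -3 0 0 0;-0.2 -5 0 0 0;-0.2 -6 0 0 0;-0.2 -6 0 0 0;-0.2 -6 0 0 0;-0.2 -6 0 0 0;-0.2 -6 0 0 0;-0.2 -6 0 0 0';python3 -m jog '-0.2 -6 0 0 0;-0.2 -5 0 0 0;-0.2 -4 0 0 0;-0.2 -2 0 0 0;-0.2 -1 0 0 0;-0.2 -1 0 0 0;-0.2 0 0 0 0;-0.2 0 0 0 0'; python3 - <<'E'
from h import *
s=arm.observe();print(pan(s['tcp_pos']),s['tool_rot'])
cv2.imwrite("pics/top5.png",cv2.resize(arm.capture("top")[85:235,260:460,::-1],None,fx=4,fy=4,interpolation=cv2.INTER_CUBIC))
E
```

```text
time: 6.18
tcp_pos: [0.5439, 0.0846, 0.169]
tool_rot: [3.141, -0.0, 1.639]
force: [0.2, 3.9, 2.6]
width: 0.601
grasp_force: 2.3
time: 6.85
tcp_pos: [0.5449, 0.0661, 0.1685]
tool_rot: [-3.141, 0.001, 1.64]
force: [0.9, 3.3, 1.7]
width: 0.6
grasp_force: 1.3
[[ 0.40291234 55.38393711]] [-3.14138488e+00  5.46575092e-04  1.63997157e+00]
```

View pics/top5.png

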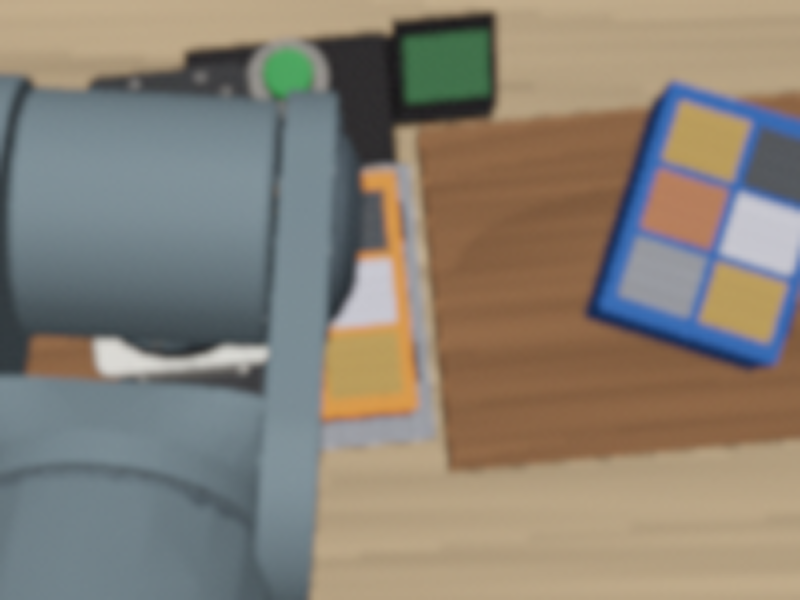

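The right corners at (396,168) and (417,408) sit inside the pan's strip. I'll back off, lift, and check with a clear view.

```bash
python3 -m jog '-0.2 5 0 0 0;-0.2 15 0 0 0;-0.2 25 0 0 0;-0.2 25 0 -10 0;1 30 0 -30 0;1 35 0 -35 0;1 35 0 -35 0;1 0 0 0 0'; python3 -m jog '1 35 0 0 0;1 0 0 0 0;1 0 0 0 0';python3 - <<'E'
from h import *
s=arm.observe();print(pan(s['tcp_pos']),s['tool_rot'])
cv2.imwrite("pics/top6.png",cv2.resize(arm.capture("top")[85:235,260:460,::-1],None,fx=4,fy=4,interpolation=cv2.INTER_CUBIC))
E
```

```text
time: 7.57
tcp_pos: [0.5358, 0.2284, 0.2736]
tool_rot: [3.131, -0.001, 1.644]
force: [1.0, -0.2, 0.6]
width: 0.352
grasp_force: 0.0
time: 7.82
tcp_pos: [0.5311, 0.2595, 0.2659]
tool_rot: [-3.14, 0.002, 1.642]
force: [-0.0, 0.8, -0.1]
width: 0.137
grasp_force: 0.0
[[ -0.45478183 249.25994895]] [-3.14022817e+00  1.61673247e-03  1.64207254e+00]
```

View pics/top6.png

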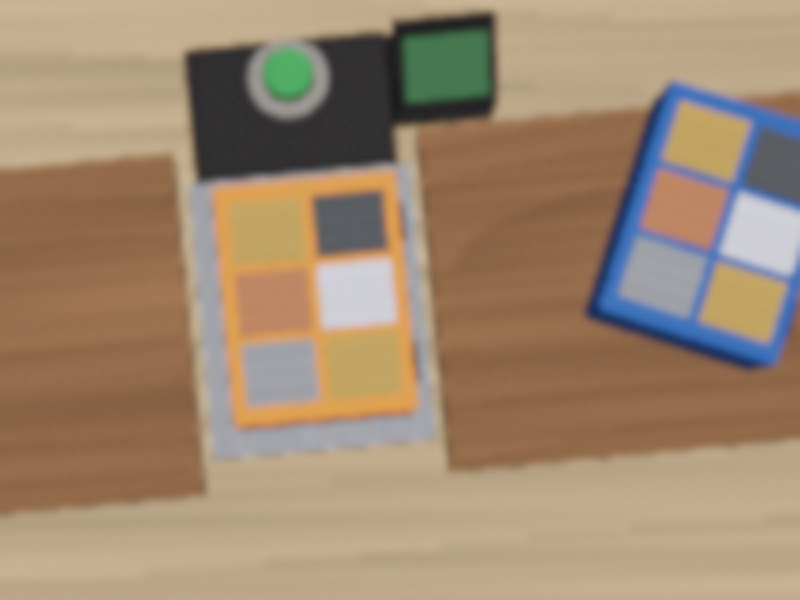

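```bash
python3 - <<'E'
from h import *
c=arm.calibration("top")
f=lambda L:(np.array(L,float)+.5)/4-.5+[260,85]
p=pan(unproj(c,f([(213,186),(394,169),(417,409),(237,427)]),.10));print(p.round(1),p.mean(0))
print([pan(unproj(c,f([(289,73)]),z)).round(1) for z in(.03,.045,.055)])
s=arm.observe();y=s['tool_rot'][2];
b=PC+.13*np.array([np.cos(PY),np.sin(PY)]);d=b-s['tcp_pos'][:2]
print(b,s['tcp_pos'],d@[np.cos(y),np.sin(y)],d@[np.sin(y),-np.cos(y)])
E
```

```text
[[ 61.5  44. ]
 [ 61.5 -45.5]
 [-57.2 -45.6]
 [-57.9  43. ]] [ 1.95054275 -1.00520783]
[array([[133.5,   0. ]]), array([[129.2,   0.3]]), array([[126.4,   0.6]])]
[0.67790832 0.01950348] [0.5311722  0.25871649 0.26579662] -0.24888103999274652 0.12966332972136338
```

The case is centred to within 2 mm and square, so I'll move above the button.

```bash
python3 -m jog '1 -31 16 0 0;1 -31 16 0 0;1 -31 16 0 0;1 -31 16 0 0;1 -31 16 0 0;1 -31 16 0 0;1 -31 17 0 0;1 -31 17 0 0';python3 -m jog '1 0 0 20 0;1 0 0 30 0;1 0 0 30 0;1 0 0 15 0;1 0 0 0 0;1 0 0 0 0'; python3 - <<'E'
from h import *
s=arm.observe();y=s['tool_rot'][2]
b=PC+.13*np.array([np.cos(PY),np.sin(PY)]);d=b-s['tcp_pos'][:2]
print(s['tcp_pos'],d@[np.cos(y),np.sin(y)],d@[np.sin(y),-np.cos(y)],s['force'],s['width'])
E
```

```text
time: 8.53
tcp_pos: [0.6785, 0.0173, 0.266]
tool_rot: [-3.14, 0.001, 1.638]
force: [0.3, -0.1, -0.2]
width: 0.005
grasp_force: 0.0
time: 9.03
tcp_pos: [0.6779, 0.02, 0.1713]
tool_rot: [-3.14, -0.0, 1.639]
force: [0.8, -0.4, 0.0]
width: 0.006
grasp_force: 0.0
[0.6779428  0.01995821 0.17133645] -0.00045132014497111097 -6.539342331980778e-05 [ 0.79530924 -0.44669599  0.01876858] 0.006466072640221496
```

```bash
python3 -m jog '1 0 0 8 0;1 0 0 8 0;1 0 0 4 0;1 0 0 2 0;1 0 0 0 0;1 0 0 0 0'; python3 -m jog '1 0 0 2 0;1 0 0 2 0;1 0 0 0 0;1 0 0 0 0'; python3 -m jog '1 0 0 2 0;1 0 0 2 0;1 0 0 0 0;1 0 0 0 0'
```

```text
time: 9.53
tcp_pos: [0.6786, 0.0207, 0.1503]
tool_rot: [3.141, 0.0, 1.64]
force: [0.8, -0.8, 0.1]
width: 0.007
grasp_force: 0.0
time: 9.87
tcp_pos: [0.6784, 0.0207, 0.1459]
tool_rot: [-3.141, -0.0, 1.64]
force: [0.3, 0.2, 0.3]
width: 0.002
grasp_force: 0.0
time: 10.2
tcp_pos: [0.6783, 0.0207, 0.1418]
tool_rot: [-3.141, -0.0, 1.64]
force: [-0.2, 0.6, -0.5]
width: 0.006
grasp_force: 0.0
```

```bash
for i in 1; do python3 -m jog '1 0 0 2 0;1 0 0 2 0;1 0 0 0 0;1 0 0 0 0'; done; python3 -m jog '1 0 0 2 0;1 0 0 1 0;1 0 0 0 0;1 0 0 0 0'
```

```text
time: 10.53
tcp_pos: [0.6786, 0.0206, 0.1384]
tool_rot: [3.141, 0.0, 1.64]
force: [-1.3, -1.3, 2.0]
width: 0.007
grasp_force: 1.5
time: 10.87
tcp_pos: [0.6787, 0.0206, 0.1355]
tool_rot: [3.141, 0.0, 1.64]
force: [-1.0, -0.9, 5.5]
width: 0.005
grasp_force: 2.4
```

```bash
python3 -m jog '1 0 0 1 0;1 0 0 1 0;1 0 0 0 0;1 0 0 0 0'; python3 -m jog '1 0 0 1 0;1 0 0 0 0;1 0 0 0 0'
```

```text
time: 11.2
tcp_pos: [0.6788, 0.0206, 0.1353]
tool_rot: [3.142, 0.0, 1.64]
force: [-6.0, 0.3, 14.2]
width: 0.004
grasp_force: 7.0
time: 11.45
tcp_pos: [0.6789, 0.0207, 0.1352]
tool_rot: [-3.141, 0.0, 1.64]
force: [-7.7, 0.4, 19.0]
width: 0.004
grasp_force: 9.2
```

The button is bottomed: z has stopped while the force climbs to 19 N. Releasing and retreating.

```bash
python3 -m jog '1 0 0 -4 0;1 0 0 -8 0;1 0 0 -20 0;1 0 0 -30 0;1 0 0 -35 0;1 0 0 -20 0;1 0 0 0 0;1 0 0 0 0'; python3 -m jog '1 38 0 0 0;1 38 0 0 0;1 38 0 0 0;1 38 0 0 0;1 38 0 0 0;1 0 0 0 0;1 0 0 0 0;1 0 0 0 0'; python3 - <<'E'
from h import *
cv2.imwrite("pics/top7.png",cv2.resize(arm.capture("top")[85:235,260:460,::-1],None,fx=4,fy=4,interpolation=cv2.INTER_CUBIC))
E
```

```text
time: 12.12
tcp_pos: [0.6787, 0.0206, 0.2497]
tool_rot: [3.14, 0.0, 1.64]
force: [0.5, 0.8, -0.2]
width: 0.002
grasp_force: 0.0
time: 12.78
tcp_pos: [0.6646, 0.2097, 0.2465]
tool_rot: [-3.138, 0.001, 1.64]
force: [0.3, 0.1, -0.3]
width: 0.005
grasp_force: 0.0
```

View pics/top7.png

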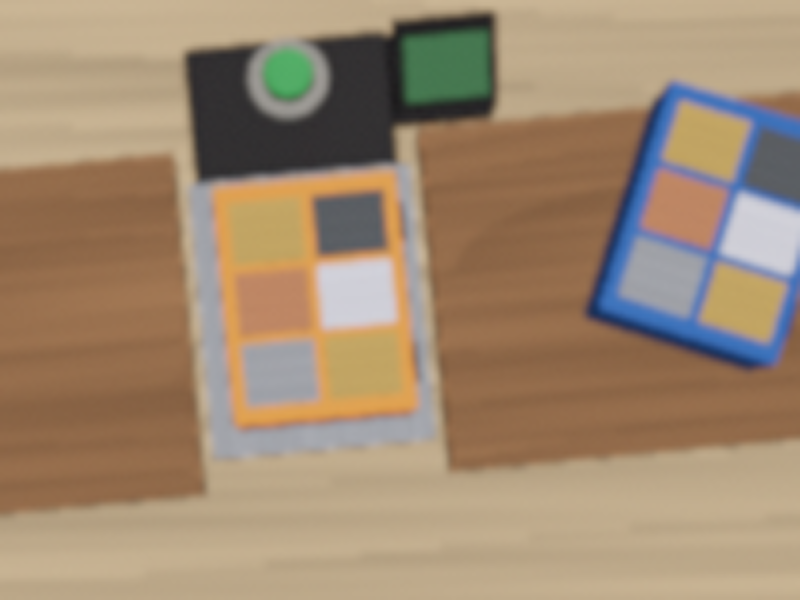

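The case has not moved on the pan (corners (213,186) to (417,409)), the button is up at (289,73), and the blue case has not shifted.

```bash
python3 -c "
from cell import arm
print(arm.job_done())"
```

```text
the job is handed in; nothing more can be done
None
```

The job is handed in (the hand-in returned no verdict): the orange case lies square on the pan, within about 2 mm of centre by camera; the green button was pressed fully down and released; and the blue case was not moved.

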